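# Stow two flat bars under the weighted arm of a bar rack

## Task

Put the two loose flat bars away in the bar rack: tuck the longer one in under the rack's weighted arm, on top of the bar already there, then the shorter one under the arm on top of that, each pushed in lengthwise until its end is home against the stop. Finally slide the keeper fully shut across the mouth of the rack. The bar already in the rack must stay home too; leave the other things on the bench where they are.

Things in the scene. Friction and masses are not known exactly. Their poses are not given: they have to be found in the camera images.
- rack: Bar rack fixed to the bench: painted grey base plate 295 x 60 x 8 mm with a stop, side cheeks, weighted arm and sliding keeper. Origin at bench height under the middle of the stop's front face; x points from the mouth to the stop, y left, z up. 'Rack' numbers are mm in this frame. Base: x = -225 (mouth) to 70. Bars lie flat along x: old bar at z = 8 to 18, next at 18 to 28, third at 28 to 38.
- rack_stop (a point): Middle of the stop's front face where it meets the base's top (rack z = 8). Axes as the rack's. The stop covers rack x = 0 to 12, y = +-25, up to z = 40. Side cheeks 42 mm apart inside run from x = -80 to 70, up to z = 42, with flared ends to x = -103 where the opening is about 50 mm wide.
- holddown (a joint): Weighted steel arm 26 mm wide, hinged across the rack's rear at rack x = 45, z = 52; 0 rad with one bar in the rack, grows as the foot rises, about 0.1 per 10 mm bar under it, limit 0.6. No catch: it always falls back by its weight (0.28 kg, about 1.3 N at the foot; round weight 38 mm across centred at x = -7, top at z = 87). A bar slid in level lifts it by itself with 2 to 6 N of push.
- foot_low (a point): Lowest point of the arm's round foot (radius 10 mm) on the centre line, resting on the pile; with one bar in the rack at rack x = -50, z = 18. In front of it the arm's lip rises at about 17 deg towards the mouth.
- lip_tip (a point): Front end of the arm's upturned lip, mid-width, about 50 mm ahead of the foot towards the mouth (x = -99), underside near z = 33 with one bar in the rack.
- keeper (a joint): Sliding keeper: upright steel plate 8 mm thick, 130 mm long, rack z = 9.5 to 39.5, that slides across the mouth at rack x = -216 towards the rack's -y. 0 = fully open (plate end at y = +55, clear of the mouth), 0.075 m = fully shut (end at y = -20). Starts nearly open; about 1.5 N of friction; stays where left.
- keeper_knob (a point): Middle of the keeper's upright round knob, 16 mm in diameter, rack z = 39 to 80 (this point at z = 68); at rack y = +178 when open and +103 when shut. The staples that guide the keeper reach z = 46 and y = +82. It can be pinched or pushed from above.
- base_bar: Plain aluminium flat bar 200 x 30 x 10 mm that already lies in the rack under the arm's foot, one end at the stop. Origin at the centre of its underside, x along its length.
- base_bar_c (a point): Centre of that bar. Axes as the bar's.
- long_bar: The longer loose bar: plain aluminium flat bar 180 x 30 x 10 mm, about 0.15 kg, a dark hole near each end, both ends alike; lies flat on the bench to the right of the rack. Origin at the centre of its underside, x along its length.
- long_bar_c (a point): Centre of the longer loose bar, half-way up. Axes as the bar's.
- short_bar: The shorter loose bar: plain aluminium flat bar 140 x 30 x 10 mm, about 0.11 kg, else like the longer one; also lies flat on the bench to the right of the rack (which of the two lies nearer to the rack varies). Origin at the centre of its underside, x along its length.
- short_bar_c (a point): Centre of the shorter loose bar, half-way up. Axes as the bar's.
- bell: Bystander: round grey motor end bell, 76 mm in diameter, 42 mm high, standing right of the rack's far end. Origin at the centre of its underside.
- pulley: Bystander: toothed metal pulley, 62 mm in diameter, 44 mm high, left of the rack. Origin at the centre of its underside.
- pliers: Bystander: pliers 170 x 79 x 15 mm lying at the left. Origin at the centre of the underside.
Mind the look-alikes: they are no part of the job. Leave any green look-alike of the short_bar alone.

How it is judged (in metres and radians):
On the way, in this order (a step that is already met when the one before it is completed fails the run):
1. the longer bar lies in the rack on the bar already there, home against the stop, with the arm resting on it (x of long_bar_c in the frame of rack_stop between -0.097 and -0.086 m and y of long_bar_c in the frame of rack_stop between -0.012 and 0.012 m and z of long_bar_c in the frame of rack_stop between 0.012 and 0.018 m and angle between the x axis of long_bar and the x axis of rack, either way round below 0.12 rad and contact force between holddown and long_bar above 0.3 N), for 0.2 s.
2. the shorter bar lies on the longer one, home against the stop, with the arm resting on it (x of long_bar_c in the frame of rack_stop between -0.097 and -0.086 m and y of long_bar_c in the frame of rack_stop between -0.012 and 0.012 m and z of long_bar_c in the frame of rack_stop between 0.012 and 0.018 m and angle between the x axis of each of long_bar, short_bar and the x axis of rack, either way round below 0.12 rad and x of short_bar_c in the frame of rack_stop between -0.077 and -0.066 m and y of short_bar_c in the frame of rack_stop between -0.012 and 0.012 m and z of short_bar_c in the frame of rack_stop between 0.022 and 0.028 m and contact force between holddown and short_bar above 0.3 N), for 0.2 s.
3. the keeper is slid shut across the mouth (value of joint keeper above 0.068 m), for 0.2 s.
At the end, for the whole second after the job is handed in: Bars at rest, flat under the arm, which rests on the top one: old bar, longer, shorter, in that order upward (heights within 3 mm), each end within 7 mm of the stop, within 12 mm of the centre line and 0.12 rad of its direction; keeper joint above 0.068 m (fully shut is 0.075) (all of step 2 and x of base_bar_c in the frame of rack_stop between -0.107 and -0.096 m and y of base_bar_c in the frame of rack_stop between -0.012 and 0.012 m and z of base_bar_c in the frame of rack_stop between 0.002 and 0.008 m and angle between the x axis of base_bar and the x axis of rack, either way round below 0.12 rad and value of joint keeper above 0.068 m and linear speed of each of long_bar, short_bar below 0.02 m/s); the robot touches nothing.
It fails at once if the grey end bell is moved by more than 30 mm (distance of bell from where it was at the start of the episode above 0.03 m).
It fails at once if the toothed pulley is moved by more than 30 mm (distance of pulley from where it was at the start of the episode above 0.03 m).
It fails at once if the pliers is moved by more than 30 mm (distance of pliers from where it was at the start of the episode above 0.03 m).
It also fails if it takes over 64 s, if anything falls off the work surface, if the arm or the gripper's body presses on something with over 40 N, if the wrist force passes 120 N, or if a joint passes its speed limit or range.

## Robot

A 6-joint arm with a two-finger parallel gripper is mounted at the origin on a cart in front of the work surface, level with it; the furniture and walls round the work are solid. World frame = base frame: x ahead of the robot, y to its left, z up, the work surface at z = 0. Lengths are in m, angles in degrees, forces in N, time in s.
With the tool pointing down it reaches from about 0.35 to 0.95 m from the base axis. Payload 17.4 kg.
Tool frame: the origin (TCP) lies at the very end of the fingers, on their centre line; the grasp point (between the pads) lies 19 mm behind it (ctrl.pinch_z is the distance from the TCP to the grasp point, in m); z points along the fingers, y is the line along which they close (so a half turn about z gives the same grasp; the last joint's range is limited). The gripper opens to 93 mm and grips with 3 to 60 N. Pads are 15 mm wide; open, the fingers measure 128 mm over their backs; the gripper's body (75 mm by 188 mm) begins 65 mm behind the grasp point.
Start: joints at [70.543, 6.646, 82.598, -0, 90.757, -2.166], TCP at [0.201, 0.644, 0.219] pointing down, gripper open.
Joint ranges: [-162.19, 162.19], [-47.58, 125.68], [4.15, 143.07], [-65.23, 245.23], [0.69, 171.88], [-170.13, 170.13]. Speed limits (degrees/s): [108.29, 108.29, 127.2, 180, 180, 180].

## Interface

Orientations are given as a 3x3 rotation matrix whose columns are the frame's x, y, z axes.
In Python, from cell import ctrl, camera, camera_params, job gives the robot as it stands.
- The arm moves only by the tool servo_tool, never from a script. Its arguments are lists of equal length, an entry for each row: "xyz": the shift along the tool's x, y, z in mm, a list of three; "roll": the turn about the tool's z in degrees; "jaw": the opening, from 0 (shut) to 1 (fully open). In form: {"xyz": [[x, y, z], ...], "roll": [roll, ...], "jaw": [jaw, ...]}. A call has 1 to 12 rows; each row is the pose to reach, as a shift and turn from the pose commanded when the call began, along the tool's axes at that moment; what a row does not reach only later rows make up. A row lasts 1/10 s, in which the tool goes at most 50 mm and 8.59 degrees, less where a joint would pass 70% of its speed; a pose out of reach is approached as far as the arm can. A call with a gripper value outside its range is refused whole. The fingers move at their own pace and stop on an object; "grip_force" is the grip in N (left out, the last holds). Time passes only in rows, so rows that repeat a pose let the fingers close. It gives the time, the measured TCP pose, the force, the opening and the grip force at its end, in the units of the state.
- ctrl.observe(): the state, without advancing time (a new reading comes with each control period).
- camera(name): name is "side" or "top"; returns (picture, depth): 384x512x3 uint8, red, green, blue; 384x512 float32, m along the optical axis (not along the pixel's ray), 0 where there is no reading.
- camera_params(name): a dict with "mtx" (3x3 intrinsics, pixels), "position" and "rotation" of the camera in the world. Camera axes: x right, y up, looking along -z (the intrinsics and any distortion apply to the point x, -y, -z); pixel columns grow to the right and rows downward; lengths in m; the calibration is good to about 2 mm. A picture is of the moment at which its call begins. camera_params takes no time and is no camera call.
- job.hand_in(): hands the job in; it is judged then, once.
The state is a dict: "time": time; "joints": joint angles; "qvel": joint speeds; "joint_torque": joint torques, N m; "ee_pos": TCP position; "ee_rot": TCP orientation; "contact_force": force on the tool from outside, world axes, zero at the start; "wrist_torque": the same for the moment, N m; "width": opening from 0.0 (shut) to 1.0 (fully open); "grip_force": force on a finger pad.
Only numpy, scipy, OpenCV 4.12 (cv2) and the standard library are available. Lean on these libraries where they do the work, as an engineer would, in place of code of your own. Each camera call takes 0.05 s, during which the arm holds its last target. There are 200 camera calls.

## Working session

There is one attempt and no reset: what is moved stays moved. The work goes in short steps, Python scripts to look and compute and a tool call to move; the robot and the scene stay as the last step left them, time stands still between calls to the robot, and variables do not carry over. Pictures are saved under pics/ and viewed, at most 10 in all, crops included, and the job is handed in when it is done.

Besides the shell and the picture viewer there is one more tool, called after "Call:" by a JSON object that holds its "method" and its "body". servo_tool: Moves the arm, as the interface text tells. Its arguments: {"type":"object","properties":{"xyz":{"type":"array"},"roll":{"type":"array"},"jaw":{"type":"array"},"grip_force":{"type":"number"}},"required":["xyz","roll","jaw"]}

```bash
mkdir -p pics; ls; cat > h.py <<'E'
from cell import ctrl, camera, camera_params, job
import numpy as np, cv2
def ray(name,u,v):
    p=camera_params(name);d=np.linalg.inv(p["mtx"])@[u,v,1.];d=np.array([d[0],-d[1],-d[2]])
    return np.array(p["position"]),np.array(p["rotation"])@d
def onz(name,u,v,z):
    o,d=ray(name,u,v);return o+d*(z-o[2])/d[2]
def cloud(name,depth):
    p=camera_params(name);v,u=np.mgrid[:384,:512]
    d=np.linalg.inv(p["mtx"])@np.stack([u.ravel(),v.ravel(),np.ones(u.size)])
    c=np.stack([d[0],-d[1],-d[2]])*depth.ravel()
    return (np.array(p["rotation"])@c+np.array(p["position"])[:,None]).T.reshape(384,512,3)
E
python3 - <<'E'
from h import *
for n in("top","side"):
    im,d=camera(n);np.savez(n+"0.npz",im=im,d=d);cv2.imwrite(f"pics/{n}0.png",cv2.resize(im[:,:,::-1],(800,600),interpolation=cv2.INTER_CUBIC))
    print(n,camera_params(n))
s=ctrl.observe();print(s);print(ctrl.pinch_z)
E
```

```text
pics
top {'mtx': array([[346.5587307 ,   0.        , 256.10263336],
       [  0.        , 346.5587307 , 191.22594672],
       [  0.        ,   0.        ,   1.        ]]), 'position': array([0.49430336, 0.07759381, 1.02445594]), 'rotation': array([[-8.03879275e-03,  9.94372129e-01, -1.05638288e-01],
       [-9.99967686e-01, -7.98648205e-03,  9.18207173e-04],
       [ 6.93613317e-05,  1.05642256e-01,  9.94404198e-01]])}
side {'mtx': array([[472.48784217,   0.        , 255.81411456],
       [  0.        , 472.48784217, 193.69287225],
       [  0.        ,   0.        ,   1.        ]]), 'position': array([ 0.11971211, -1.23729922,  0.68929214]), 'rotation': array([[ 0.93821808,  0.15511772, -0.30933044],
       [-0.34582325,  0.38833221, -0.85416882],
       [-0.01237375,  0.90837029,  0.41798362]])}
{'time': 0.1, 'joints': array([ 7.05416113e+01,  6.67256833e+00,  8.26313940e+01,  6.93590064e-05,
        9.07546548e+01, -2.16288474e+00]), 'qvel': array([-0.07195532, -0.01158947, -0.0568319 ,  0.01894836,  0.01338711,
       -0.01928085]), 'joint_torque': array([ 1.57990024e-03, -7.22899103e+01, -6.23862934e+01,  7.82369007e-02,
        2.26826663e-02, -2.73412456e-05]), 'ee_pos': array([0.20059662, 0.64432709, 0.21797065]), 'ee_rot': array([[-9.54784129e-01,  2.97299763e-01, -3.41946069e-04],
       [ 2.97299957e-01,  9.54783643e-01, -9.64225597e-04],
       [ 3.98204723e-05, -1.02228785e-03, -9.99999477e-01]]), 'contact_force': array([-0.29120953, -0.21042371, -0.32410896]), 'wrist_torque': array([-0.00843128,  0.0294695 , -0.02190096]), 'grip_force': 0.0, 'width': 0.9974758665440346}
0.0188
```

View pics/top0.png

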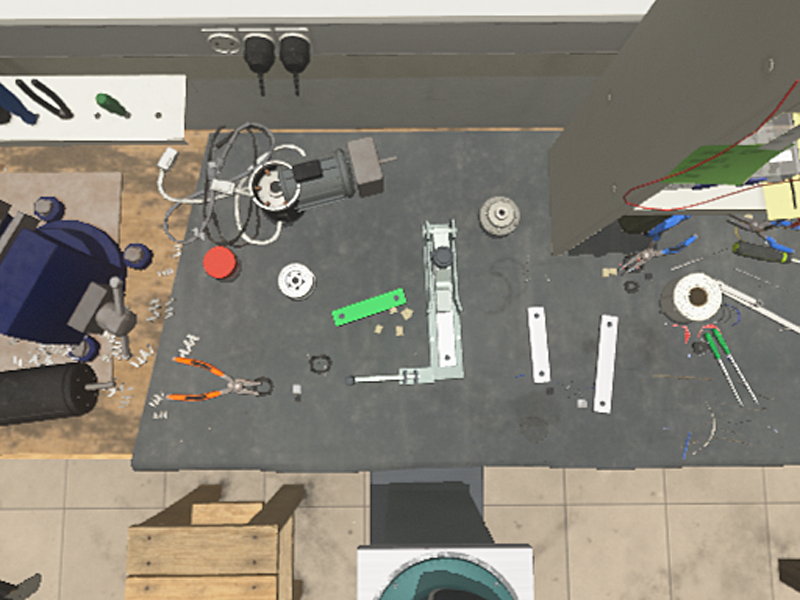

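View pics/side0.png

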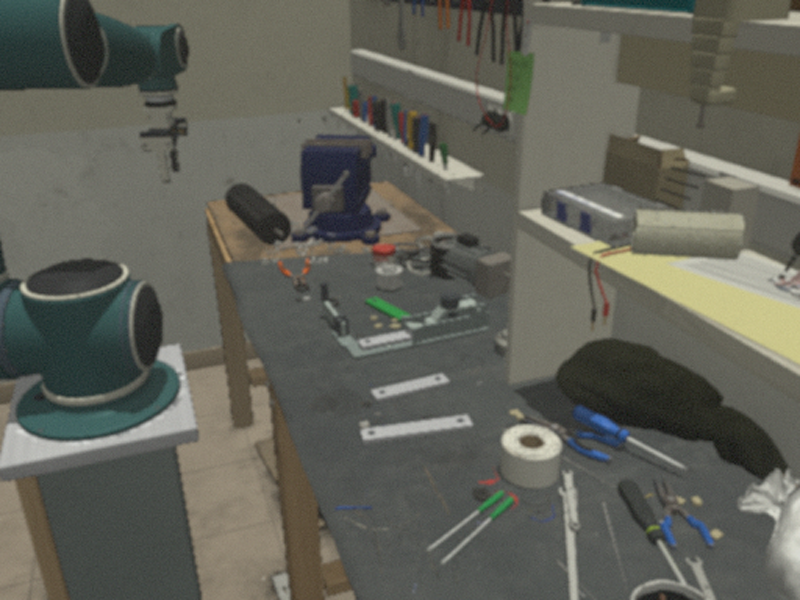

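The top view (800 px scale) shows the shorter white bar at (539,344), the longer white bar at (605,364) and the green look-alike at (368,307). The rack has its mouth at about (447,372) and its stop at about (440,240). The keeper knob is at (350,380), the bell at (500,216) and the pulley at (296,281). The two white bars match the description and the green one doesn't, so I'll measure them and confirm with a crop.

```bash
python3 - <<'E'
from h import *
z=np.load("top0.npz");im=z["im"];d=z["d"]
g=im.min(2);
m=((g>205)).astype(np.uint8)
cs,_=cv2.findContours(m,cv2.RETR_EXTERNAL,cv2.CHAIN_APPROX_NONE)
for c in cs:
    (u,v),_,_=cv2.minAreaRect(c)
    if cv2.contourArea(c)<60 or not(240<u<420 and 130<v<300):continue
    for zz in (0.01,0.018):
        P=np.array([onz("top",a,b,zz)[:2] for a,b in c[:,0]])*1000
        r=cv2.minAreaRect(P.astype(np.float32));
        q=cv2.boxPoints(r);e=[q[1]-q[0],q[2]-q[1]];L=max(e,key=np.linalg.norm)
        print((round(u),round(v)),zz,np.round(r[0],1),np.round(r[1],1),"ang",np.degrees(np.arctan2(L[1],L[0])).round(2))
# rack edges
print([ (k,im[k,255:315].astype(int).mean(1).round().astype(int).tolist()) for k in (215,225)])
C=cloud("top",d)
sel=C[135:250,215:305]
h=(C[...,2]);
cv2.imwrite("pics/crop1.png",cv2.resize(im[130:280,205:405,::-1],(800,600),interpolation=cv2.INTER_CUBIC))
hm=np.clip(h[130:280,205:405]*1000*2.5,0,255).astype(np.uint8)
cv2.imwrite("pics/h1.png",cv2.resize(cv2.applyColorMap(hm,cv2.COLORMAP_JET),(800,600),interpolation=cv2.INTER_NEAREST))
E
```

```text
(387, 233) 0.01 [ 478.8 -304.1] [ 28.8 178.1] ang -7.52
(387, 233) 0.018 [ 479.  -301.1] [ 28.6 176.7] ang -7.52
(345, 220) 0.01 [ 515.  -181.2] [137.8  28.8] ang 3.15
(345, 220) 0.018 [ 514.8 -179.2] [136.7  28.5] ang 3.15
(284, 207) 0.01 [555.7  -5.8] [159.1  31.6] ang 2.53
(284, 207) 0.018 [555.2  -5.2] [157.9  31.4] ang 2.53
(283, 151) 0.01 [723.3  -5.2] [36.1 46.7] ang -74.3
(283, 151) 0.018 [721.5  -4.5] [35.8 46.4] ang -74.3
[(215, [99, 98, 100, 106, 106, 108, 108, 105, 107, 110, 107, 106, 106, 105, 106, 108, 110, 109, 103, 125, 188, 226, 218, 204, 161, 200, 255, 251, 249, 249, 249, 249, 248, 248, 252, 244, 190, 228, 255, 221, 91, 113, 117, 118, 115, 115, 113, 110, 110, 108, 108, 109, 110, 111, 112, 111, 112, 113, 116, 117]), (225, [108, 107, 106, 108, 109, 111, 111, 113, 113, 109, 116, 118, 113, 114, 116, 113, 113, 111, 110, 88, 149, 219, 203, 202, 199, 196, 234, 253, 250, 251, 252, 253, 252, 250, 251, 245, 207, 200, 203, 205, 173, 100, 113, 117, 118, 117, 115, 112, 111, 110, 111, 109, 109, 110, 110, 112, 114, 111, 113, 112])]
```

View pics/crop1.png

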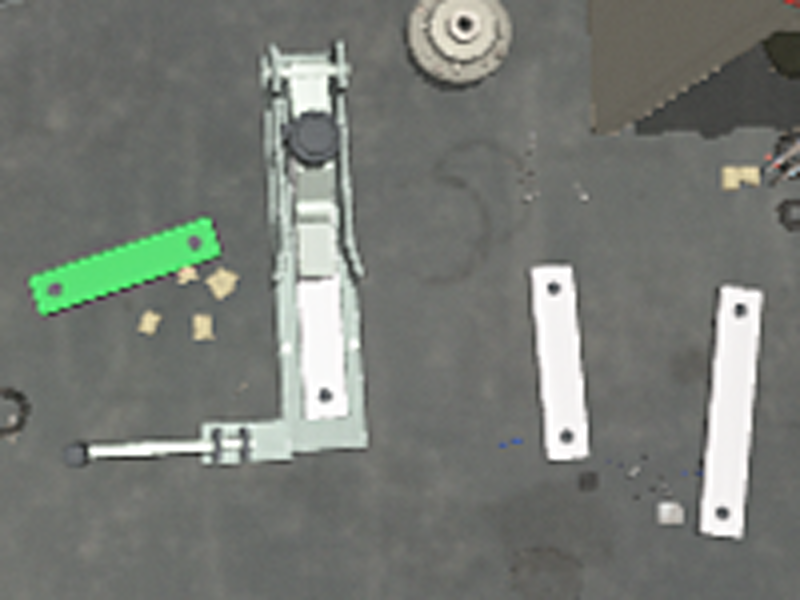

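The crop confirms that both white bars lie right of the rack: the short one at crop (560,362), the long one at (731,410). The green one at (125,265) stays put. Next, the rack's pose.

```bash
python3 - <<'E'
from h import *
z=np.load("top0.npz");im=z["im"];g=im.min(2).astype(float)
# visible old bar
sub=np.zeros_like(g,np.uint8);sub[200:240,276:296]=(g[200:240,276:296]>238)
cs,_=cv2.findContours(sub,cv2.RETR_EXTERNAL,cv2.CHAIN_APPROX_NONE);c=max(cs,key=cv2.contourArea)
P=np.array([onz("top",a,b,.018)[:2] for a,b in c[:,0]])*1000
r=cv2.minAreaRect(P.astype(np.float32));print("bar",r,cv2.boxPoints(r).round(1).tolist())
# subpixel lateral edges per row: threshold
L=[];R=[]
for v in range(203,230):
    row=g[v]; 
    a=[u for u in range(276,288) if row[u]<225<=row[u+1]]; b=[u for u in range(284,298) if row[u]>=225>row[u+1]]
    if a:u=a[0];L.append(onz("top",u+(225-row[u])/(row[u+1]-row[u]),v,.018)[:2])
    if b:u=b[-1];R.append(onz("top",u+(row[u]-225)/(row[u]-row[u+1]),v,.018)[:2])
for n,E in(("L",L),("R",R)):
    E=np.array(E)*1000;f=cv2.fitLine(E.astype(np.float32),cv2.DIST_HUBER,0,.01,.01).ravel();print(n,len(E),np.degrees(np.arctan2(f[1]/f[0],1)).round(2),f[2:],)
# weight & knob dark
for n,(u0,v0),zz in(("weight",(205+313/4,130+138/4),.087),("knob",(205+76/4,130+455/4),.080)):
    m=np.zeros(g.shape,np.uint8);u0,v0=int(u0),int(v0);k=11 if n=="weight" else 4
    w=(im.max(2)<(95 if n=="weight" else 80))
    m[v0-k:v0+k+1,u0-k:u0+k+1]=w[v0-k:v0+k+1,u0-k:u0+k+1]
    cs,_=cv2.findContours(m,cv2.RETR_EXTERNAL,cv2.CHAIN_APPROX_NONE);c=max(cs,key=cv2.contourArea)
    (u,v),rr=cv2.minEnclosingCircle(c);print(n,u,v,rr,(onz("top",u,v,zz)*1000).round(1))
# right base edge on bench z ~.008 : first dark col
E=[]
for v in range(212,240):
    b=[u for u in range(288,302) if g[v,u]>=150>g[v,u+1]]
    if b:u=b[-1];E.append(onz("top",u+(g[v,u]-150)/(g[v,u]-g[v,u+1]),v,.008)[:2])
E=np.array(E)*1000;f=cv2.fitLine(E.astype(np.float32),cv2.DIST_HUBER,0,.01,.01).ravel();print("baseR",np.degrees(np.arctan(f[1]/f[0])),f[2:])
E=[]
for u in range(280,295):
    b=[v for v in range(232,250) if g[v,u]>=150>g[v+1,u]]
    if b:v=b[-1];E.append(onz("top",u,v+(g[v,u]-150)/(g[v,u]-g[v+1,u]),.008)[:2])
E=np.array(E)*1000;f=cv2.fitLine(E.astype(np.float32),cv2.DIST_HUBER,0,.01,.01).ravel();print("mouth",np.degrees(np.arctan(f[1]/f[0])),f[2:])
E
```

```text
bar ((525.8392333984375, -7.62733268737793), (97.6053237915039, 27.722442626953125), 2.768831253051758) [[476.3999938964844, 3.9000000953674316], [477.79998779296875, -23.799999237060547], [575.2999877929688, -19.100000381469727], [573.9000244140625, 8.600000381469727]]
L 27 3.44 [530.258       7.2907224]
R 27 2.4 [536.37744  -20.506742]
weight 280.5 167.5 5.700977325439453 [658.7   9.4  87. ]
knob 225.5 243.0 2.061652660369873 [454.8 160.4  80. ]
baseR 2.4450357 [501.40945  -36.319283]
mouth -84.912735 [453.69037   -9.280271]
```

```bash
cat >> h.py <<'E'
def go(pts,s=None):
    """pts: list of (x,y,z mm, yaw of tool y deg) -> shifts in tool axes + roll"""
    s=s or ctrl.observe();R=np.array(s["ee_rot"]);p=np.array(s["ee_pos"])*1000
    y0=np.degrees(np.arctan2(R[1,1],R[0,1]))
    print("t",round(s["time"],2),"tcp",p.round(1),"yaw",y0.round(2),"F",np.round(s["contact_force"],1),"w",round(s["width"],3),"gf",round(s["grip_force"],1),"J",np.round(s["joints"],0))
    for q in pts:print(q,(R.T@(np.array(q[:3])-p)).round(1).tolist(),"roll",round(-(q[3]-y0),1))
E
python3 - <<'E'
from h import *
z=np.load("top0.npz");im=z["im"];C=cloud("top",z["d"])*1000
# weight by depth: z>75
reg=np.zeros((384,512),bool);reg[138:182,265:300]=1
def rep(n,lo,hi,box):
    v0,v1,u0,u1=box;S=C[v0:v1,u0:u1].reshape(-1,3);S=S[(S[:,2]>lo)&(S[:,2]<hi)]
    if len(S)<3:print(n,len(S));return S
    print(n,len(S),"mean",S.mean(0).round(1),"min",S.min(0).round(1),"max",S.max(0).round(1));return S
rep("weight",78,97,(138,182,265,300))
rep("bench",-8,8,(200,230,310,330))
# cheeks
S=rep("cheek",36,47,(160,200,268,300))
for nm,T in(("cheekL",S[S[:,1]>5]),("cheekR",S[S[:,1]<-5])):
    f=cv2.fitLine(T[:,:2].astype(np.float32),cv2.DIST_HUBER,0,.01,.01).ravel();print(nm,len(T),np.degrees(np.arctan(f[1]/f[0])).round(2),f[2:].round(1),T.min(0).round(0),T.max(0).round(0))
# dark weight blob
m=np.zeros((384,512),np.uint8);m[155:174,272:296]=(im.max(2)<105)[155:174,272:296]
n,l,st,ce=cv2.connectedComponentsWithStats(m)
i=1+st[1:,4].argmax();print("wblob",st[i],ce[i],(onz("top",*ce[i],.087)*1000).round(1))
print(im[160:170:3,270:297].max(2))
rep("knob",60,95,(235,250,215,235))
th=np.radians(-7.5);u=np.array([np.cos(th),np.sin(th)])
g=np.array([479,-304.2])-45*u;print(g)
go([(480,150,219,82.5),(g[0],g[1],120,82.5),(g[0],g[1],2,82.5)])
E
```

```text
weight 142 mean [ 6.694e+02 -1.000e-01  8.360e+01] min [652.4 -17.6  78.2] max [686.6  18.4  88.8]
bench 598 mean [ 532.7 -110.1   -0.8] min [ 489.8 -139.9   -5.6] max [575.8 -80.8   3.8]
cheek 203 mean [ 6.307e+02 -3.000e-01  4.040e+01] min [575.8 -34.1  36.1] max [689.1  25.8  46.8]
cheekL 95 -0.75 [629.   22.3] [576.   5.  37.] [689.  26.  46.]
cheekR 85 4.07 [631.3 -25.4] [576. -34.  36.] [688.  -6.  47.]
wblob [275 155  15  19 103] [282.53398058 164.6407767 ] [666.6   3.6  87. ]
[[ 83 155 180 138 198 157 170  80  84 101 101 105 115 113 112 109 104  90
   90 164 218 152 101 113 116 112 114]
 [ 89 147 169 143 192 109 100  84 103  96 119 114 114 112 112 112 114 111
  108  92 156 193  99 115 115 115 117]
 [100 155 170 144 200 121  61  70 108 106  98 113 118 119 120 117 115 102
  100  97 150 177  82 111 116 113 115]
 [ 99 125 131 116 196 197  97 102 107  54  83 113 116 113 117 110 102  87
   87  74 157 196  87 113 112 111 118]]
knob 32 mean [453.5 165.8  79.5] min [446.8 159.1  71.1] max [460.3 172.7  84.2]
[ 434.38498124 -298.32632135]
t 0.1 tcp [200.6 644.3 218. ] yaw 72.7 F [-0.3 -0.2 -0.3] w 0.997 gf 0.0 J [71.  7. 83.  0. 91. -2.]
(480, 150, 219, 82.5) [-413.7, -388.9, -0.6] roll -9.8
(np.float64(434.3849812381785), np.float64(-298.32632135009766), 120, 82.5) [-503.5, -830.4, 98.8] roll -9.8
(np.float64(434.3849812381785), np.float64(-298.32632135009766), 2, 82.5) [-503.5, -830.3, 216.8] roll -9.8
```

Call:
{"method": "servo_tool", "body": {"xyz": [[-414, -389, 0], [-414, -389, 0], [-414, -389, 0], [-414, -389, 0], [-414, -389, 0], [-414, -389, 0], [-414, -389, 0], [-414, -389, 0], [-414, -389, 0], [-504, -830, 60], [-504, -830, 60], [-504, -830, 60]], "roll": [-10, -10, -10, -10, -10, -10, -10, -10, -10, -10, -10, -10], "jaw": [1, 1, 1, 1, 1, 1, 1, 1, 1, 0.7, 0.7, 0.7], "grip_force": 50}}

```text
time: 1.3
ee_pos: [0.4252, 0.1019, 0.202]
ee_rot: [[-0.992, 0.127, -0.0], [0.127, 0.992, -0.0], [0.0, -0.0, -1.0]]
contact_force: [0.9, 0.4, -0.4]
width: 0.79
grip_force: 0.0
```

```bash
python3 -c "
from h import *
go([(434.4,-298.3,60,82.5),(434.4,-298.3,2,82.5)])"
```

```text
t 1.3 tcp [425.2 101.9 202. ] yaw 82.72 F [ 0.9  0.4 -0.4] w 0.79 gf 0.0 J [ 10. -24. 111.  -0.  93. -73.]
(434.4, -298.3, 60, 82.5) [-59.8, -395.8, 142.0] roll 0.2
(434.4, -298.3, 2, 82.5) [-59.8, -395.8, 200.0] roll 0.2
```

Call:
{"method": "servo_tool", "body": {"xyz": [[-60, -396, 120], [-60, -396, 120], [-60, -396, 120], [-60, -396, 120], [-60, -396, 120], [-60, -396, 120], [-60, -396, 120], [-60, -396, 120], [-60, -396, 120], [-60, -396, 120], [-60, -396, 120], [-60, -396, 120]], "roll": [0, 0, 0, 0, 0, 0, 0, 0, 0, 0, 0, 0], "jaw": [0.6, 0.6, 0.6, 0.6, 0.6, 0.6, 0.6, 0.6, 0.6, 0.6, 0.6, 0.6]}}

```text
time: 2.5
ee_pos: [0.4353, -0.2956, 0.083]
ee_rot: [[-0.992, 0.126, 0.001], [0.126, 0.992, -0.0], [-0.001, -0.0, -1.0]]
contact_force: [1.0, 1.2, 0.7]
width: 0.597
grip_force: 0.0
```

```bash
python3 -c "
from h import *
go([(434.4,-298.3,60,82.5),(434.4,-298.3,2,82.5)])"
```

```text
t 2.5 tcp [ 435.3 -295.6   83. ] yaw 82.77 F [1.  1.2 0.7] w 0.597 gf 0.0 J [ -37.   -8.  110.    0.   78. -120.]
(434.4, -298.3, 60, 82.5) [0.6, -2.8, 23.0] roll 0.3
(434.4, -298.3, 2, 82.5) [0.6, -2.8, 81.0] roll 0.3
```

Call:
{"method": "servo_tool", "body": {"xyz": [[0, -2, 40], [0, -2, 65], [0, -2, 78], [0, -2, 80.5], [0, -2, 80.5], [0, -2, 80.5], [0, -2, 80.5], [0, -2, 80.5], [0, -2, 80.5], [0, -2, 80.5]], "roll": [0, 0, 0, 0, 0, 0, 0, 0, 0, 0], "jaw": [0.6, 0.6, 0.6, 0.6, 0.25, 0.25, 0.25, 0.25, 0.25, 0.25], "grip_force": 50}}

```text
time: 3.5
ee_pos: [0.4351, -0.2989, 0.0028]
ee_rot: [[-0.992, 0.127, 0.001], [0.127, 0.992, -0.001], [-0.001, -0.0, -1.0]]
contact_force: [-1.3, 1.4, 6.7]
width: 0.314
grip_force: 50.0
```

```bash
python3 -c "
from h import *
go([(434.4,-298.3,2,82.5)])"
```

```text
t 3.5 tcp [ 435.1 -298.9    2.8] yaw 82.71 F [-1.3  1.4  6.7] w 0.314 gf 50.0 J [ -37.   -3.  114.    0.   70. -120.]
(434.4, -298.3, 2, 82.5) [0.7, 0.5, 0.8] roll 0.2
```

```bash
cat >> h.py <<'E'
RO=np.array([677.,1.2]);RY=2.5
def rk(x,y,z):
    c,s=np.cos(np.radians(RY)),np.sin(np.radians(RY));return (round(RO[0]+c*x-s*y,1),round(RO[1]+s*x+c*y,1),z,90+RY)
E
python3 -c "
from h import *
go([rk(-242,0,90),rk(-242,0,22)])"
```

```text
t 3.5 tcp [ 435.1 -298.9    2.8] yaw 82.71 F [-1.3  1.4  6.7] w 0.314 gf 50.0 J [ -37.   -3.  114.    0.   70. -120.]
(np.float64(435.2), np.float64(-9.4), 90, 92.5) [36.5, 287.2, -87.4] roll -9.8
(np.float64(435.2), np.float64(-9.4), 22, 92.5) [36.6, 287.2, -19.4] roll -9.8
```

Call:
{"method": "servo_tool", "body": {"xyz": [[0, 0, -25], [0, 0, -70], [10, 40, -87], [20, 90, -87], [30, 140, -87], [36, 190, -87], [36, 240, -87], [36, 287, -87], [36, 287, -87], [36, 287, -87], [36, 287, -87]], "roll": [0, 0, -2, -5, -8, -9.8, -9.8, -9.8, -9.8, -9.8, -9.8], "jaw": [0.25, 0.25, 0.25, 0.25, 0.25, 0.25, 0.25, 0.25, 0.25, 0.25, 0.25]}}

```text
time: 4.6
ee_pos: [0.4353, -0.0101, 0.0888]
ee_rot: [[-0.999, -0.043, -0.0], [-0.043, 0.999, -0.0], [0.0, -0.0, -1.0]]
contact_force: [0.7, -0.5, -2.3]
width: 0.314
grip_force: 50.0
```

```bash
python3 - <<'E'
from h import *
go([rk(-242,0,24)])
im,d=camera("top");np.savez("top1.npz",im=im,d=d)
im2,d2=camera("side")
a=cv2.resize(im[130:280,205:405,::-1],(800,600),interpolation=cv2.INTER_CUBIC)[:, :440]
b=cv2.resize(im2[150:250,180:340,::-1],(0,0),fx=2.25,fy=6*1,interpolation=cv2.INTER_CUBIC)
cv2.imwrite("pics/c2.png",np.hstack([a,b[:600,:360]]))
# bar pose from top: bright, at z = tcp-2.8+10
s=ctrl.observe();zt=s["ee_pos"][2]+.0072
g=im.min(2);m=(g>225).astype(np.uint8)
C=cloud("top",d)*1000
S=C[(C[...,2]>zt*1000-14)&(C[...,2]<zt*1000+8)&(C[...,0]>380)&(C[...,0]<600)&(np.abs(C[...,1])<60)&(g>215)]
r=cv2.minAreaRect(S[:,:2].astype(np.float32));print(len(S),r,zt)
f=cv2.fitLine(S[:,:2].astype(np.float32),cv2.DIST_HUBER,0,.01,.01).ravel();print(np.degrees(np.arctan(f[1]/f[0])),f[2:])
x=S[:,0];print(np.polyfit(x,S[:,2],1))
E
```

```text
t 4.6 tcp [435.3 -10.1  88.8] yaw 92.48 F [ 0.7 -0.5 -2.3] w 0.314 gf 50.0 J [ -5. -21. 120.  -0.  81. -97.]
(np.float64(435.2), np.float64(-9.4), 24, 92.5) [0.1, 0.7, 64.8] roll -0.0
350 ((525.7918090820312, -6.945657730102539), (86.91573333740234, 30.022363662719727), 2.2988762855529785) 0.09601017653306126
1.2698475 [523.79047   -7.160564]
[-1.68378698e-02  1.02758207e+02]
```

View pics/c2.png

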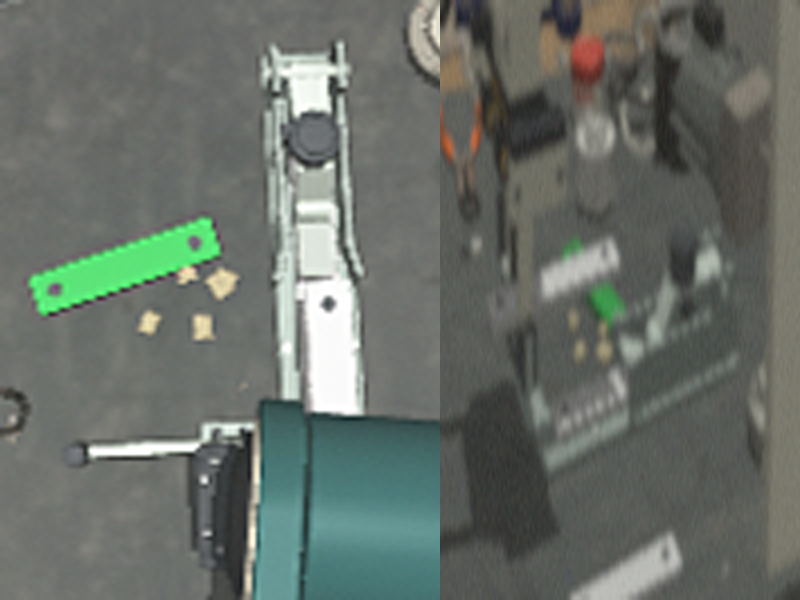

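Call:
{"method": "servo_tool", "body": {"xyz": [[0, 0, 40], [0, 0, 60], [0, 0, 66], [0, 0, 66], [-10, 0, 66], [-20, 0, 66], [-30, 0, 66], [-40, 0, 66], [-50, 0, 66], [-60, 0, 66], [-60, 0, 66]], "roll": [0, 0, 0, 0, 0, 0, 0, 0, 0, 0, 0], "jaw": [0.25, 0.25, 0.25, 0.25, 0.25, 0.25, 0.25, 0.25, 0.25, 0.25, 0.25]}}

```text
time: 5.8
ee_pos: [0.4967, -0.0067, 0.023]
ee_rot: [[-0.999, -0.044, 0.001], [-0.044, 0.999, 0.0], [-0.001, -0.0, -1.0]]
contact_force: [1.0, 0.1, -1.8]
width: 0.314
grip_force: 50.0
```

```bash
python3 - <<'E'
from h import *
go([rk(-134,0,22)])
im,d=camera("top");im2,d2=camera("side")
a=cv2.resize(im[130:280,205:405,::-1],(800,600),interpolation=cv2.INTER_CUBIC)[:, 200:440]
b=cv2.resize(im2[180:240,190:330,::-1],(560,600),interpolation=cv2.INTER_CUBIC)
cv2.imwrite("pics/c3.png",np.hstack([a,b]))
E
```

```text
t 5.8 tcp [496.7  -6.7  23. ] yaw 92.51 F [ 1.   0.1 -1.8] w 0.314 gf 50.0 J [ -4.  -9. 117.   0.  72. -96.]
(np.float64(543.1), np.float64(-4.6), 22, 92.5) [-46.4, 0.1, 1.0] roll 0.0
```

View pics/c3.png

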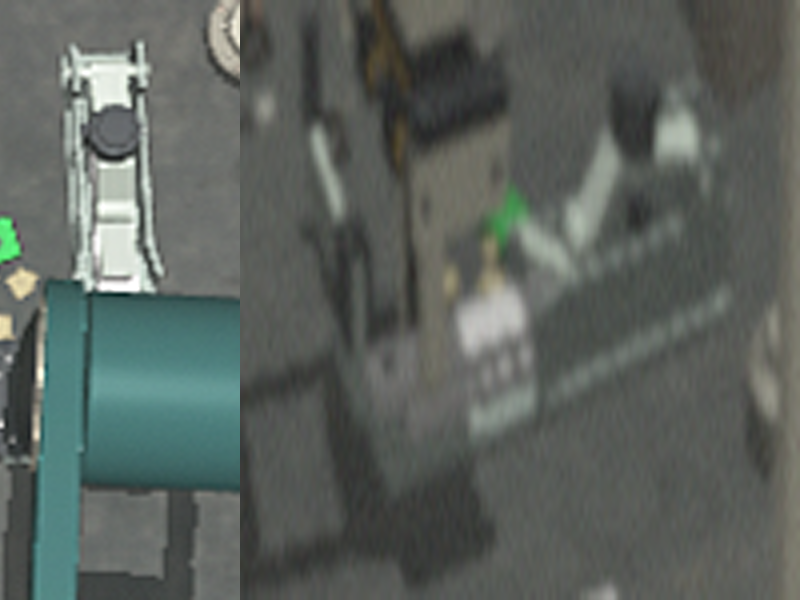

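The bar has gone in under the lip and the arm has risen slightly, with no jam. I'll push it home.

Call:
{"method": "servo_tool", "body": {"xyz": [[-10, 0, 1], [-20, 0, 1], [-30, 0, 1], [-38, 0, 1], [-43, 0, 1], [-46, 0, 1], [-48, 0, 1], [-48, 0, 1]], "roll": [0, 0, 0, 0, 0, 0, 0, 0], "jaw": [0.25, 0.25, 0.25, 0.25, 0.25, 0.25, 0.25, 0.25]}}

```text
time: 6.7
ee_pos: [0.5434, -0.0047, 0.0219]
ee_rot: [[-0.999, -0.044, 0.0], [-0.044, 0.999, 0.0], [-0.0, -0.0, -1.0]]
contact_force: [0.4, -1.0, -1.8]
width: 0.318
grip_force: 50.0
```

Call:
{"method": "servo_tool", "body": {"xyz": [[-1, 0, 0], [-2, 0, 0], [-3, 0, 0], [-4, 0, 0], [-4, 0, 0]], "roll": [0, 0, 0, 0, 0], "jaw": [0.25, 0.25, 0.25, 0.25, 0.25]}}

```text
time: 7.2
ee_pos: [0.5438, -0.0047, 0.0208]
ee_rot: [[-0.999, -0.044, -0.009], [-0.044, 0.999, -0.0], [0.009, 0.0, -1.0]]
contact_force: [-29.7, -2.5, 9.2]
width: 0.315
grip_force: 50.0
```

Call:
{"method": "servo_tool", "body": {"xyz": [[3, 0, 0], [3, 0, 0], [3, 0, 0], [3, 0, 0], [3, 0, -30], [3, 0, -80], [3, -50, -120], [3, -100, -120], [3, -150, -120], [3, -190, -120]], "roll": [0, 0, 0, 0, 0, 0, 0, 0, 0, 0], "jaw": [0.55, 0.55, 0.55, 0.55, 0.55, 0.55, 0.6, 0.6, 0.6, 0.6]}}

```text
time: 8.2
ee_pos: [0.5528, -0.1949, 0.1429]
ee_rot: [[-0.999, -0.044, 0.002], [-0.044, 0.999, -0.001], [-0.002, -0.001, -1.0]]
contact_force: [0.2, 1.0, -0.6]
width: 0.603
grip_force: 0.0
```

```bash
python3 - <<'E'
from h import *
im,d=camera("top");np.savez("top2.npz",im=im,d=d);im2,d2=camera("side");np.savez("side2.npz",im=im2,d=d2)
a=cv2.resize(im[130:280,205:405,::-1],(800,600),interpolation=cv2.INTER_CUBIC)[:, 200:440]
b=cv2.resize(im2[180:240,190:330,::-1],(560,600),interpolation=cv2.INTER_CUBIC)
cv2.imwrite("pics/c4.png",np.hstack([a,b]))
g=im.min(2).astype(float)
# rear ends along column of rack centre
for u in (283,285,287):print(u,g[195:246,u].astype(int).tolist())
th=np.radians(3.15);u=np.array([np.cos(th),np.sin(th)])
q=np.array([515,-181.2])-52*u;print(q)
go([(q[0],q[1],80,93.15),(q[0],q[1],2.5,93.15)])
E
```

```text
283 [220, 220, 227, 229, 126, 209, 255, 252, 251, 251, 251, 251, 251, 251, 251, 251, 251, 251, 251, 251, 251, 251, 251, 253, 255, 248, 244, 254, 255, 252, 254, 249, 186, 255, 255, 255, 253, 253, 254, 251, 195, 199, 201, 202, 202, 204, 206, 184, 96, 108, 109]
285 [218, 218, 225, 225, 124, 208, 255, 252, 251, 251, 251, 251, 250, 251, 251, 250, 251, 251, 250, 251, 251, 251, 252, 253, 226, 85, 90, 143, 243, 255, 255, 255, 48, 95, 95, 190, 255, 254, 250, 213, 195, 199, 198, 201, 202, 201, 192, 127, 100, 105, 107]
287 [219, 219, 219, 195, 153, 239, 255, 251, 251, 251, 251, 251, 251, 251, 251, 251, 251, 251, 251, 251, 251, 251, 251, 253, 255, 235, 216, 241, 255, 252, 254, 255, 204, 134, 122, 224, 255, 254, 253, 228, 198, 201, 202, 199, 199, 205, 189, 109, 102, 109, 107]
[ 463.07856693 -184.05740936]
t 8.3 tcp [ 552.4 -197.8  141.9] yaw 92.27 F [-0.3 -0.4  0.8] w 0.6 gf 0.0 J [ -22.   -3.   99.   -0.   83. -114.]
(np.float64(463.078566932572), np.float64(-184.05740935544716), 80, 93.15) [88.7, 17.3, 61.9] roll -0.9
(np.float64(463.078566932572), np.float64(-184.05740935544716), 2.5, 93.15) [88.7, 17.4, 139.4] roll -0.9
```

View pics/c4.png

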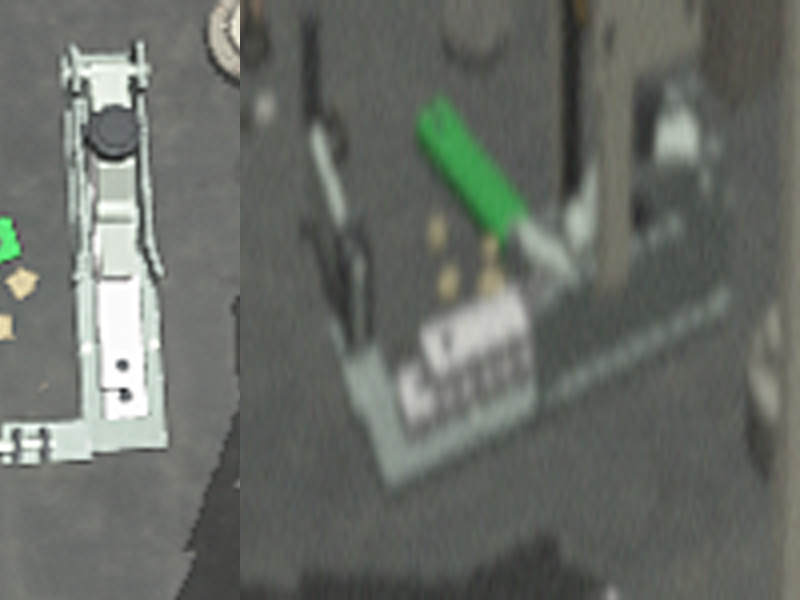

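The long bar is home: its hole at crop (322,365) sits about 20 mm ahead of the old bar's hole at (325,395), and the old bar hasn't moved. Next, the short bar.

Call:
{"method": "servo_tool", "body": {"xyz": [[45, 9, 30], [88, 17, 70], [88.5, 17.5, 105], [88.5, 17.5, 125], [88.5, 17.5, 136], [88.5, 17.5, 138.5], [88.5, 17.5, 138.5]], "roll": [-0.5, -0.9, -0.9, -0.9, -0.9, -0.9, -0.9], "jaw": [0.6, 0.6, 0.6, 0.6, 0.6, 0.6, 0.6]}}

```text
time: 9.0
ee_pos: [0.4641, -0.1795, 0.0041]
ee_rot: [[-0.998, -0.06, 0.001], [-0.06, 0.998, -0.0], [-0.001, -0.0, -1.0]]
contact_force: [0.1, 0.2, -0.6]
width: 0.596
grip_force: 0.0
```

```bash
python3 -c "
from h import *
go([(463.1,-184.1,2.8,93.15)])"
```

```text
t 9.0 tcp [ 464.1 -179.5    4.1] yaw 93.42 F [ 0.1  0.2 -0.6] w 0.596 gf 0.0 J [ -24.   -7.  117.    0.   70. -118.]
(463.1, -184.1, 2.8, 93.15) [1.3, -4.6, 1.3] roll 0.3
```

Call:
{"method": "servo_tool", "body": {"xyz": [[1, -4.5, 1], [1, -4.5, 1], [1, -4.5, 1], [1, -4.5, 1], [1, -4.5, 1], [1, -4.5, 1], [1, -4.5, 1]], "roll": [0.3, 0.3, 0.3, 0.3, 0.3, 0.3, 0.3], "jaw": [0.6, 0.25, 0.25, 0.25, 0.25, 0.25, 0.25], "grip_force": 50}}

```text
time: 9.7
ee_pos: [0.4627, -0.1839, 0.0026]
ee_rot: [[-0.999, -0.054, 0.0], [-0.054, 0.999, -0.0], [-0.0, -0.0, -1.0]]
contact_force: [-1.1, 0.0, 2.3]
width: 0.313
grip_force: 50.0
```

```bash
python3 -c "
from h import *
go([rk(-234,0,100),rk(-234,0,33)])"
```

```text
t 9.7 tcp [ 462.7 -183.9    2.6] yaw 93.11 F [-1.1  0.   2.3] w 0.313 gf 50.0 J [ -25.   -7.  117.    0.   70. -118.]
(np.float64(443.2), np.float64(-9.0), 100, 92.5) [10.0, 175.7, -97.5] roll 0.6
(np.float64(443.2), np.float64(-9.0), 33, 92.5) [10.0, 175.7, -30.5] roll 0.6
```

Call:
{"method": "servo_tool", "body": {"xyz": [[0, 0, -30], [0, 0, -75], [3, 45, -97], [6, 90, -97], [10, 135, -97], [10, 176, -97], [10, 176, -97], [10, 176, -97], [10, 176, -60], [10, 176, -40], [10, 176, -32], [10, 176, -32]], "roll": [0, 0, 0.6, 0.6, 0.6, 0.6, 0.6, 0.6, 0.6, 0.6, 0.6, 0.6], "jaw": [0.25, 0.25, 0.25, 0.25, 0.25, 0.25, 0.25, 0.25, 0.25, 0.25, 0.25, 0.25]}}

```text
time: 10.9
ee_pos: [0.4427, -0.0095, 0.0336]
ee_rot: [[-0.999, -0.043, -0.002], [-0.043, 0.999, -0.0], [0.002, 0.0, -1.0]]
contact_force: [-0.2, -0.2, -0.5]
width: 0.313
grip_force: 50.0
```

```bash
python3 - <<'E'
from h import *
go([rk(-122.3,0,32)])
im,d=camera("top");im2,d2=camera("side")
a=cv2.resize(im[130:280,205:405,::-1],(800,600),interpolation=cv2.INTER_CUBIC)[:, 200:440]
b=cv2.resize(im2[180:240,190:330,::-1],(560,600),interpolation=cv2.INTER_CUBIC)
cv2.imwrite("pics/c5.png",np.hstack([a,b]))
E
```

```text
t 10.9 tcp [442.7  -9.5  33.6] yaw 92.44 F [-0.2 -0.2 -0.5] w 0.313 gf 50.0 J [ -5. -17. 122.  -0.  75. -97.]
(np.float64(554.8), np.float64(-4.1), 32, 92.5) [-112.2, 0.6, 1.4] roll -0.1
```

View pics/c5.png

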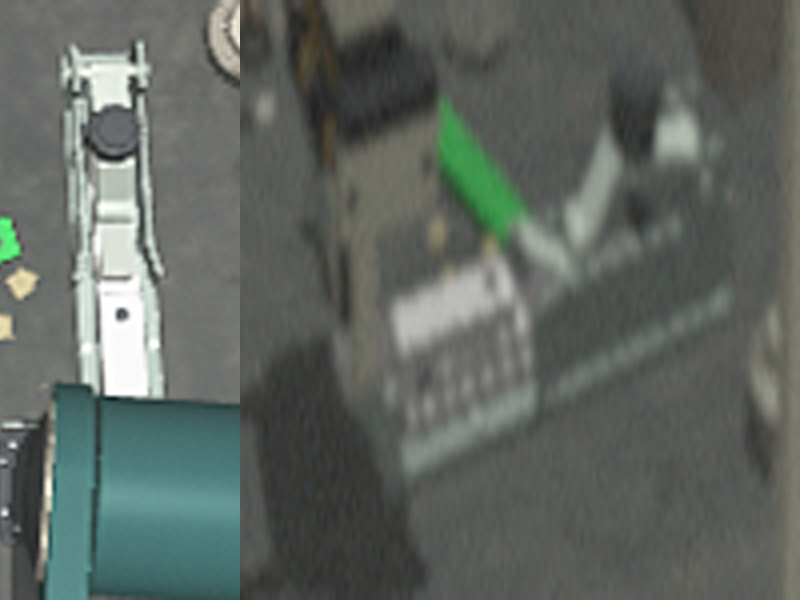

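The short bar is lined up on top of the pile in front of the lip. I'll slide it in.

Call:
{"method": "servo_tool", "body": {"xyz": [[-10, 0, 1], [-20, 0, 1], [-30, 0, 1], [-40, 0, 1], [-50, 0, 1], [-60, 0, 1], [-70, 0, 1.5], [-80, 0, 1.5], [-90, 0, 1.5], [-98, 0, 1.5], [-103, 0, 1.5], [-107, 0, 1.5]], "roll": [0, 0, 0, 0, 0, 0, 0, 0, 0, 0, 0, 0], "jaw": [0.25, 0.25, 0.25, 0.25, 0.25, 0.25, 0.25, 0.25, 0.25, 0.25, 0.25, 0.25]}}

```text
time: 12.2
ee_pos: [0.5504, -0.004, 0.0328]
ee_rot: [[-0.999, -0.044, -0.0], [-0.044, 0.999, 0.0], [0.0, 0.0, -1.0]]
contact_force: [-1.5, -0.6, -2.7]
width: 0.313
grip_force: 50.0
```

Call:
{"method": "servo_tool", "body": {"xyz": [[-2, 0, 0], [-4, 0, 0], [-5, 0, 0], [-5, 0, 0]], "roll": [0, 0, 0, 0], "jaw": [0.25, 0.25, 0.25, 0.25]}}

```text
time: 12.6
ee_pos: [0.555, -0.0038, 0.0329]
ee_rot: [[-0.999, -0.044, 0.0], [-0.044, 0.999, -0.0], [-0.0, -0.0, -1.0]]
contact_force: [-0.4, 0.6, -2.5]
width: 0.313
grip_force: 50.0
```

Call:
{"method": "servo_tool", "body": {"xyz": [[-1, 0, 1], [-2, 0, 1], [-3, 0, 1], [-3, 0, 1]], "roll": [0, 0, 0, 0], "jaw": [0.25, 0.25, 0.25, 0.25]}}

```text
time: 13.0
ee_pos: [0.5552, -0.0038, 0.0306]
ee_rot: [[-0.999, -0.044, -0.007], [-0.044, 0.999, -0.0], [0.007, 0.0, -1.0]]
contact_force: [-20.0, -1.6, 1.0]
width: 0.314
grip_force: 50.0
```

Call:
{"method": "servo_tool", "body": {"xyz": [[2, 0, 0], [2, 0, 0], [2, 0, 0], [2, 0, 0], [2, 0, -30], [2, 0, -80], [20, 40, -110], [50, 80, -110], [80, 120, -110], [93, 165, -110], [93, 170, -110], [93, 170, -110]], "roll": [0, 0, 0, 0, 0, 0, 0, 0, 0, 0, 0, 0], "jaw": [0.55, 0.55, 0.55, 0.55, 0.55, 0.55, 0.6, 0.6, 0.6, 0.6, 0.6, 0.6]}}

```text
time: 14.2
ee_pos: [0.4575, 0.1631, 0.1423]
ee_rot: [[-0.999, -0.046, 0.001], [-0.046, 0.999, 0.0], [-0.001, 0.0, -1.0]]
contact_force: [0.9, -0.5, 0.6]
width: 0.603
grip_force: 0.0
```

```bash
python3 - <<'E'
from h import *
im,d=camera("top");im2,d2=camera("side")
a=cv2.resize(im[130:280,205:405,::-1],(800,600),interpolation=cv2.INTER_CUBIC)[:, :440]
b=cv2.resize(im2[180:240,240:330,::-1],(360,600),interpolation=cv2.INTER_CUBIC)
cv2.imwrite("pics/c6.png",np.hstack([a,b]))
go([(454.2,163.5,130,92.5),(454.2,163.5,54,92.5)])
C=cloud("side",d2)*1000
S=C[(C[...,2]>50)&(C[...,2]<88)&(np.abs(C[...,0]-454)<20)&(np.abs(C[...,1]-165)<18)]
print(len(S),S.mean(0) if len(S) else"",S.min(0)if len(S) else"",S.max(0)if len(S) else "")
E
```

```text
t 14.3 tcp [458.1 161.5 141.9] yaw 92.5 F [ 0.3  0.9 -0.4] w 0.597 gf 0.0 J [ 16. -16. 111.  -0.  85. -76.]
(454.2, 163.5, 130, 92.5) [3.8, 2.1, 11.9] roll 0.0
(454.2, 163.5, 54, 92.5) [3.8, 2.2, 87.9] roll 0.0
46 [454.85112042 161.47169005  66.96750358] [448.30647076 153.71288388  50.41925625] [462.93742696 172.07461033  82.4872595 ]
```

View pics/c6.png

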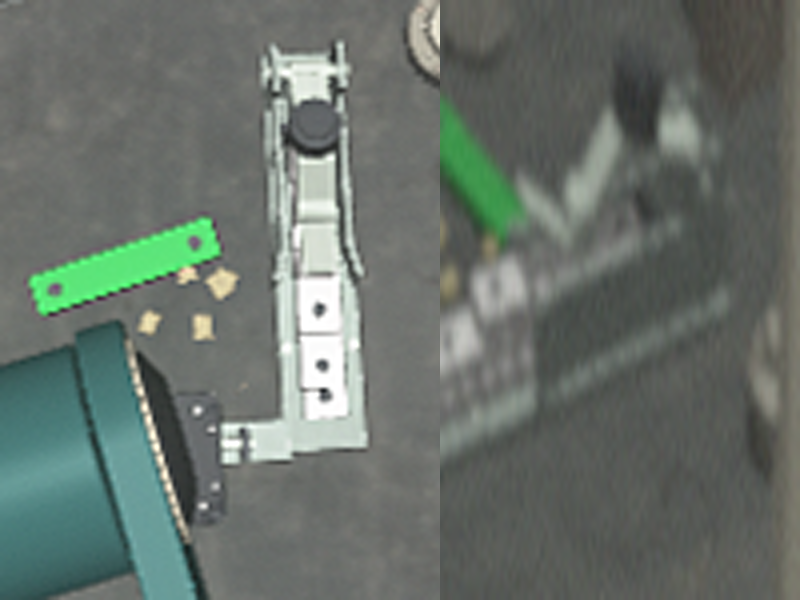

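All three hole marks show, at crop (319,310), (322,365) and (325,395), so the pile looks right. Now I'll pinch the knob.

Call:
{"method": "servo_tool", "body": {"xyz": [[3.5, 1.5, 40], [3.5, 1.5, 70], [3.5, 1.5, 86], [3.5, 1.5, 88], [3.5, 1.5, 88], [3.5, 1.5, 88], [3.5, 1.5, 88], [3.5, 1.5, 88], [3.5, 1.5, 88], [3.5, 1.5, 88]], "roll": [0, 0, 0, 0, 0, 0, 0, 0, 0, 0], "jaw": [0.6, 0.6, 0.6, 0.6, 0.1, 0.1, 0.1, 0.1, 0.1, 0.1], "grip_force": 15}}

```text
time: 15.3
ee_pos: [0.4543, 0.1636, 0.0543]
ee_rot: [[-0.999, -0.044, 0.001], [-0.044, 0.999, 0.0], [-0.001, 0.0, -1.0]]
contact_force: [-0.1, 2.1, 2.9]
width: 0.168
grip_force: 15.0
```

```bash
python3 -c "
from h import *
go([rk(-216,103,54)])
p=ctrl.observe()['ee_pos'][:2]*1000-RO;c,s=np.cos(np.radians(RY)),np.sin(np.radians(RY));print('rack',c*p[0]+s*p[1],-s*p[0]+c*p[1])
z=np.load('top0.npz')
im,d=camera('top')
for (u,v),zz,n in (((80,77.5),.038,'short'),((80.5,91.2),.028,'long'),((81,98.7),.018,'old')):
    u0=int(205+u);v0=int(130+v);w=255-im[v0-3:v0+4,u0-3:u0+4].min(2).astype(float);w[w<40]=0
    V,U=np.mgrid[v0-3:v0+4,u0-3:u0+4];q=onz('top',(w*U).sum()/w.sum(),(w*V).sum()/w.sum(),zz)*1000;q=q[:2]-RO;print(n,c*q[0]+s*q[1],-s*q[0]+c*q[1])
"
```

```text
t 15.3 tcp [454.3 163.6  54.3] yaw 92.52 F [-0.1  2.1  2.9] w 0.168 gf 15.0 J [ 17. -13. 117.   0.  76. -76.]
(np.float64(456.7), np.float64(94.7), 54, 92.5) [0.6, -69.0, 0.3] roll 0.0
rack -215.40416220854308 171.99666338304766
short -123.60417056644552 0.7425294870716446
long -163.10379952012107 0.22889772426670074
old -183.74455810789308 -0.6538044358775128
```

Hole spacings of 39.5 and 20.6 mm (nominal 40 and 20) mean all three bars are home. Now I'll slide the keeper shut.

Call:
{"method": "servo_tool", "body": {"xyz": [[0, -10, 0], [0, -20, 0], [0, -30, 0], [0, -40, 0], [0, -50, 0], [0, -60, 0], [0, -66, 0], [0, -69, 0], [0, -71, 0], [0, -72, 0], [0, -72, 0]], "roll": [0, 0, 0, 0, 0, 0, 0, 0, 0, 0, 0], "jaw": [0.1, 0.1, 0.1, 0.1, 0.1, 0.1, 0.1, 0.1, 0.1, 0.1, 0.1]}}

```text
time: 16.45
ee_pos: [0.4575, 0.0936, 0.0543]
ee_rot: [[-0.999, -0.044, 0.001], [-0.044, 0.999, 0.006], [-0.001, 0.006, -1.0]]
contact_force: [2.0, 28.0, 3.0]
width: 0.167
grip_force: 15.0
```

Call:
{"method": "servo_tool", "body": {"xyz": [[0, 1.5, 0], [0, 1.5, 0], [0, 1.5, 0], [0, 1.5, 0], [0, 1.5, -40], [0, 1.5, -90], [0, 40, -120], [0, 90, -120], [0, 140, -120], [0, 190, -120]], "roll": [0, 0, 0, 0, 0, 0, 0, 0, 0, 0], "jaw": [0.4, 0.4, 0.4, 0.4, 0.4, 0.4, 0.4, 0.4, 0.4, 0.4]}}

```text
time: 17.45
ee_pos: [0.4486, 0.2829, 0.1742]
ee_rot: [[-0.999, -0.043, 0.001], [-0.043, 0.999, 0.0], [-0.001, 0.0, -1.0]]
contact_force: [0.2, 0.2, 0.2]
width: 0.401
grip_force: 0.0
```

```bash
python3 - <<'E'
from h import *
go([])
im,d=camera("top")
cv2.imwrite("pics/c7.png",cv2.resize(im[130:280,205:405,::-1],(800,600),interpolation=cv2.INTER_CUBIC))
E
```

```text
t 17.45 tcp [448.6 282.9 174.2] yaw 92.48 F [0.2 0.2 0.2] w 0.401 gf 0.0 J [ 29. -11. 104.  -0.  87. -63.]
```

View pics/c7.png

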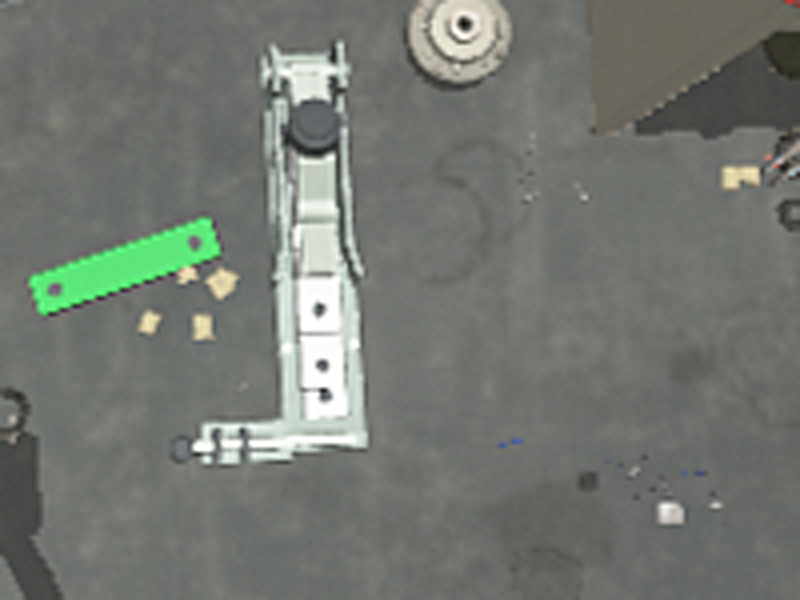

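The keeper is shut across the mouth, with its knob at crop (182,449). The three bars are stacked and home, and the bystanders haven't moved.

```bash
python3 -c "
from cell import job
print(job.hand_in())"
```

```text
the job is handed in; nothing more can be done
None
```

Both bars are home under the arm on top of the old bar, the keeper is fully shut, and I handed the job in at about 17.5 s of the 64 s limit; the hand-in gave no verdict.

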